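# Cover the drinking cups for the night

## Task

Close the three drinking cups against insects for the night: pick out the three knobbed covers and set each one down, level and centred, on the cup of its own colour and size, so that the whole mouth is shut. Place the covers, do not drop them; leave the cups standing where they are, and do not disturb the steel pen cup or the wooden coaster.

Things in the scene. Friction and masses are not known exactly. Their poses are not given: they have to be found in the camera images.
- cover_blue: loose blue cup cover, the large one: plastic disc 110 mm across, with a pale wooden knob (22 mm across, 26 mm tall; grasp it from above). Origin: centre of the underside; z up. z 0-4 mm: a step 64 mm across that drops into the cup's mouth with 10 mm of play all round; 4-9 mm: disc (raised 1.5 mm round the knob); 9-35 mm: knob. Stands on its step; about 75 g.
- cover_yellow: loose yellow cup cover, the middle-sized one: plastic disc 94 mm across, with a pale wooden knob (22 mm across, 26 mm tall; grasp it from above). Origin: centre of the underside; z up. z 0-4 mm: a step 48 mm across that drops into the cup's mouth with 10 mm of play all round; 4-9 mm: disc (raised 1.5 mm round the knob); 9-35 mm: knob. Stands on its step; about 60 g.
- cover_red: loose red cup cover, the small one: plastic disc 80 mm across, with a pale wooden knob (22 mm across, 26 mm tall; grasp it from above). Origin: centre of the underside; z up. z 0-4 mm: a step 34 mm across that drops into the cup's mouth with 10 mm of play all round; 4-9 mm: disc (raised 1.5 mm round the knob); 9-35 mm: knob. Stands on its step; about 45 g.
- cup_blue: loose empty blue plastic drinking mug with a side handle (at its own +y, sticking out some 30 mm), the large one, standing upright: mouth 90 mm across outside, wall 3 mm, 74 mm tall. Origin: centre of its underside; z up. The blue 110 mm cover rests on its rim with the cover's disc underside at the rim height (74 mm above this origin).
- cup_yellow: loose empty yellow plastic drinking tumbler, the middle-sized one, standing upright: mouth 74 mm across outside, wall 3 mm, 70 mm tall. Origin: centre of its underside; z up. The yellow 94 mm cover rests on its rim with the cover's disc underside at the rim height (70 mm above this origin).
- cup_red: loose empty red plastic drinking tumbler, the small one, standing upright: mouth 60 mm across outside, wall 3 mm, 56 mm tall. Origin: centre of its underside; z up. The red 80 mm cover rests on its rim with the cover's disc underside at the rim height (56 mm above this origin).
- pen_cup: bystander, loose: stainless steel cup 76 mm across, 90 mm tall, with two green pens sticking out, their tops up to 145 mm above the crate and leaning up to 55 mm from the cup's axis. Not a drinking cup now: it gets no cover. Origin: centre of its underside.
- coaster: bystander, loose: round flat dark brown wooden coaster 92 mm across, 7 mm thick, without a knob: not a cover. Origin: centre of its underside.
Not all that is in view belongs to the job. Leave any black or orange look-alike of the cover_blue alone.

How it is judged:
By the outcome, as a careful person would: the job done as asked, in the order asked, and still so for the second after the job is handed in, with the robot touching nothing.
It also fails if it takes over 93 s, if anything falls off the work surface, if the arm or the gripper's body presses on something with over 40 N, if the wrist force passes 120 N, or if a joint passes its speed limit or range.

## Robot

A 6-joint arm with a two-finger parallel gripper is mounted at the origin on the work surface. World frame = base frame: x ahead of the robot, y to its left, z up, the work surface at z = 0. Lengths are in m, angles in rad, forces in N, time in s.
With the tool pointing down it reaches from about 0.25 to 0.725 m from the base axis. Payload 4 kg.
Tool frame: the origin (TCP) lies at the very end of the fingers, on their centre line; the grasp point (between the pads) lies 19 mm behind it (bot.pinch_z is the distance from the TCP to the grasp point, in m); z points along the fingers, x is the direction in which the jaws open and shut, and the axes are right-handed (so a half turn about z gives the same grasp; the last joint's range is limited). The gripper opens to 85 mm and grips with 20 to 120 N. Pads are 22 mm wide; open, the fingers measure 114 mm over their backs; the gripper's body (76 mm by 85 mm) begins 54 mm behind the grasp point. The pads swing forward as they close: fully open they stand 13 mm farther back than shut.
Start: joints at [-1.24, 0.241, 0.005, 1.335, 0, 1.571], TCP at [0.162, -0.473, 0.231] pointing down, gripper open.
Joint ranges: [-2.72, 2.72], [-1.05, 1.87], [-1.09, 1.28], [-1.99, 2.15], [-1.42, 1.44], [-3.14, 3.14]. Speed limits (rad/s): [2.79, 2.79, 3.14, 3.14, 3.14, 3.14].

## Interface

Orientations are given as a unit quaternion [x, y, z, w].
In Python, from workcell import bot gives the robot as it stands. The module is installed in compiled form; this text tells all that it offers.
- The arm moves only by the shell command python3 -m inch 'ROWS'. ROWS is JSON, a list of rows, each a list of 7 numbers: the shift along the tool's x, y, z scaled (see below), then the turn, a rotation vector about the tool's x, y, z scaled (see below), then the gripper command: -1 is fully open, 1 is shut, values between are in proportion. In form: [[x, y, z, wx, wy, wz, gripper], ...]. A call has exactly 8 rows; each row shifts and turns the commanded pose from where the row before left it, along the tool's axes as they then stand; what a row does not reach is not made up. The controller multiplies each number of a shift by 2.5 cm and each number of a turn by 180 degrees. A row lasts 1/10 s, in which the tool goes at most 50 mm and 8.59 degrees, less where a joint would pass 70% of its speed; a pose out of reach is approached as far as the arm can. A call with a number of a shift or a turn outside -1 to 1 is refused whole. A call with a gripper value outside its range is refused whole. The fingers move at their own pace and stop on an object; the grip force is fixed at half the most. Time passes only in rows, so rows that do not move let the fingers close, or fill a call up. It gives the time, the measured TCP pose, the force and the opening at its end, in the units of the state.
- bot.get_obs(): the state, without advancing time (a new reading comes with each control period).
- bot.camera(name): name is "scene" or "top" or "wrist"; returns (picture, depth): 420x560x3 uint8, blue, green, red; 420x560 float32, m along the optical axis (not along the pixel's ray), 0 where there is no reading.
- bot.get_calibration(name): a dict with "vfov" (degrees; the focal length in pixels is half the picture's height over the tangent of half this angle, whatever the lens; pixels are square), "cx", "cy" (the principal point, pixels), "R" (3x3) and "t" (3): a world point X has camera coordinates R X + t. Camera axes: x right, y down, z forward; pixel columns grow to the right and rows downward; lengths in m; the calibration is good to about 2 mm. A picture is of the moment at which its call begins: read the wrist's pose just before it. get_calibration takes no time and is no camera call; for the wrist camera it gives the pose at the moment of the call.
- bot.job_done(): hands the job in, once; it reports no verdict.
The state is a dict: "clock": time; "joint_pos": joint angles; "joint_vel": joint speeds; "tau": joint torques, N m; "eef_pos": TCP position; "tool_rot": TCP orientation; "ft_force": force on the tool from outside, world axes, zero at the start; "ft_torque": the same for the moment, N m; "grip_width": finger opening in m.
Only numpy, scipy, OpenCV 4.12 (cv2) and the standard library are available. Lean on these libraries where they do the work, as an engineer would, in place of code of your own. Each camera call takes 0.05 s, during which the arm holds its last target.

## Working session

There is one attempt and no reset: what is moved stays moved. The work goes in short steps, Python scripts to look and compute and a shell command to move; the robot and the scene stay as the last step left them, time stands still between calls to the robot, and variables do not carry over. Pictures are saved under pics/ and viewed, and the job is handed in when it is done.

```bash
mkdir -p pics; cat > h.py <<'E'
import numpy as np, cv2
from workcell import bot
def K(n):
    c=bot.get_calibration(n); f=210/np.tan(np.radians(c['vfov'])/2); return f,c
def world(n,u,v,d=None,z=None,c=None):
    c=c or bot.get_calibration(n); f=210/np.tan(np.radians(c['vfov'])/2)
    R=np.array(c['R']);t=np.array(c['t'])
    r=np.array([(u-c['cx'])/f,(v-c['cy'])/f,1.]); o=-R.T@t; w=R.T@r
    if d is None: d=(z-o[2])/w[2]
    return o+w*d
E
python3 - <<'E'
from h import *
print(bot.get_obs())
for n in ['top','scene']:
    p,d=bot.camera(n); cv2.imwrite(f'pics/{n}0.png',p); np.save(n+'0.npy',d); c=bot.get_calibration(n); print(n,c)
E
```

```text
{'clock': 0.0, 'joint_pos': array([-1.23994710e+00,  2.41405872e-01,  3.72003113e-03,  1.33516405e+00,
       -1.19368853e-05,  1.57081336e+00]), 'joint_vel': array([-7.96107975e-04,  1.79866628e-03,  4.93239662e-05,  5.72502568e-04,
        6.81335203e-04,  1.23021635e-03]), 'tau': array([ 1.50885185e-04, -3.72316682e+01,  2.52409637e+01,  1.68047554e-02,
        8.11609834e-05,  9.75903390e-06]), 'eef_pos': array([ 0.16221837, -0.47229834,  0.23041488]), 'tool_rot': array([ 8.13888450e-01, -5.81020256e-01, -8.39164561e-04, -5.91709695e-04]), 'ft_force': array([-0.05870828, -0.75645703,  0.18206818]), 'ft_torque': array([ 0.00515615, -0.00404738, -0.0073384 ]), 'grip_width': 0.08531464126269546}
top {'vfov': 48.737575698636384, 'cx': 279.1931159678951, 'cy': 206.77061577180257, 'R': array([[ 0.02344871, -0.99950847, -0.02080811],
       [-0.99103284, -0.02050109, -0.13203641],
       [ 0.13154492,  0.0237176 , -0.99102644]]), 't': array([0.06207491, 0.4501597 , 0.90240078])}
scene {'vfov': 42.907461635751616, 'cx': 279.8681506698919, 'cy': 205.35522722668634, 'R': array([[ 0.7648167 ,  0.64413047, -0.01230243],
       [ 0.47575323, -0.57756199, -0.66338602],
       [-0.43441257,  0.50151579, -0.74817621]]), 't': array([-0.39021812, -0.17772035,  1.31744307])}
```

View pics/top0.png

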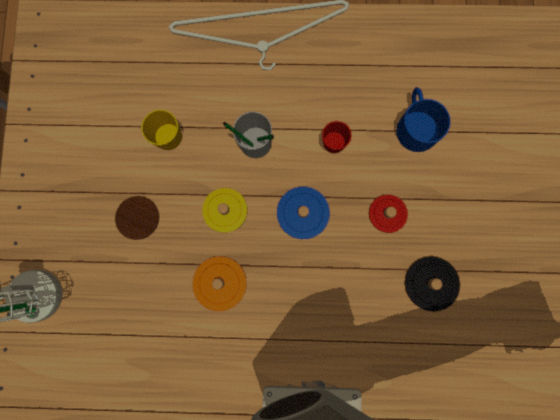

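View pics/scene0.png

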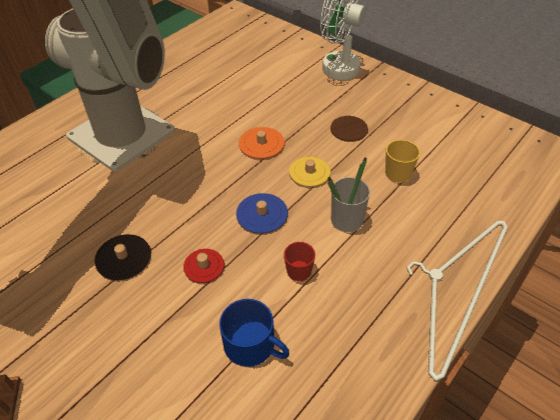

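Top view: the covers are blue (303,212), yellow (224,210) and red (388,213). The cups are yellow (160,130), red (336,137) and blue (423,125). The pen cup is at (253,135), the coaster at (137,217), and the orange and black look-alikes are in the lower row. Next I measure their positions from depth.

```bash
cat > m.py <<'E'
from h import *
from scipy.optimize import least_squares
def cloud(n,d,c=None):
    c=c or bot.get_calibration(n); f=210/np.tan(np.radians(c['vfov'])/2)
    R=np.array(c['R']);t=np.array(c['t'])
    v,u=np.mgrid[:420,:560]
    P=np.stack([(u-c['cx'])/f*d,(v-c['cy'])/f*d,d],-1)
    return (P-t)@R
def circ(xy,r=None):
    m=np.median(xy,0)
    if r: s=least_squares(lambda p:np.hypot(*(xy-p).T)-r,m,loss='soft_l1',f_scale=.002); return s.x,r
    s=least_squares(lambda p:np.hypot(*(xy-p[:2]).T)-p[2],[*m,.04],loss='soft_l1',f_scale=.002); return s.x[:2],s.x[2]
E
python3 - <<'E'
from m import *
p=cv2.imread('pics/top0.png');d=np.load('top0.npy');W=cloud('top',d)
tb=W[40:400,60:500]; print('table z',np.median(tb[...,2]))
for nm,(u,v) in dict(cb=(303,212),cy=(224,210),cr=(388,213)).items():
    w=W[v-35:v+35,u-35:u+35].reshape(-1,3); 
    k=w[w[:,2]>.022]; dk=w[(w[:,2]>.005)&(w[:,2]<.014)]
    # knob top & disc
    kt=w[w[:,2]>.03]
    print(nm,'knob',kt.mean(0).round(4),len(kt),'disc mid',((dk.max(0)+dk.min(0))/2).round(4),(dk.max(0)-dk.min(0)).round(3), np.median(dk[:,2]).round(4))
for nm,(u,v,h,r) in dict(Y=(160,130,.07,.0355),R=(336,137,.056,.0285),B=(423,125,.074,.0435),pen=(253,135,.09,.0365)).items():
    w=W[v-38:v+38,u-32:u+32].reshape(-1,3)
    k=w[abs(w[:,2]-h)<.006]
    print(nm,len(k),circ(k[:,:2]),circ(k[:,:2],r)[0],w[:,2].max(), k[:,2].mean())
E
```

```text
table z 0.0005194868157686913
cb knob [0.4204 0.0281 0.2037] 109 disc mid [0.4449 0.0188 0.0095] [0.131 0.127 0.009] 0.0099
cy knob [0.4251 0.1637 0.1798] 108 disc mid [0.4436 0.1889 0.0096] [0.141 0.109 0.009] 0.01
cr knob [ 0.4169 -0.105   0.2429] 115 disc mid [ 0.4383 -0.1453  0.0095] [0.11  0.115 0.009] 0.0098
Y 239 (array([0.59885561, 0.3118049 ]), np.float64(0.03488484813344061)) [0.5987921 0.311738 ] 0.9550321662259522 0.06894761394612775
R 169 (array([ 0.59262681, -0.03955557]), np.float64(0.02799608101070368)) [ 0.59259394 -0.03954066] 0.9550321662259522 0.055127704656146255
B 308 (array([ 0.61945027, -0.2142574 ]), np.float64(0.04325756192764728)) [ 0.61945454 -0.21425276] 0.9550321662259522 0.0725959225244431
pen 186 (array([0.58931339, 0.12559061]), np.float64(0.036282720296108066)) [0.5892774  0.12557664] 0.9550321662259522 0.0888154745394604
```

```bash
python3 - <<'E'
from h import *
p=cv2.imread('pics/top0.png')
cv2.imwrite('pics/crop0.png',cv2.resize(p[80:250,120:460],None,fx=2.3,fy=2.3,interpolation=cv2.INTER_CUBIC))
E
```

```text
(no output)
```

View pics/crop0.png

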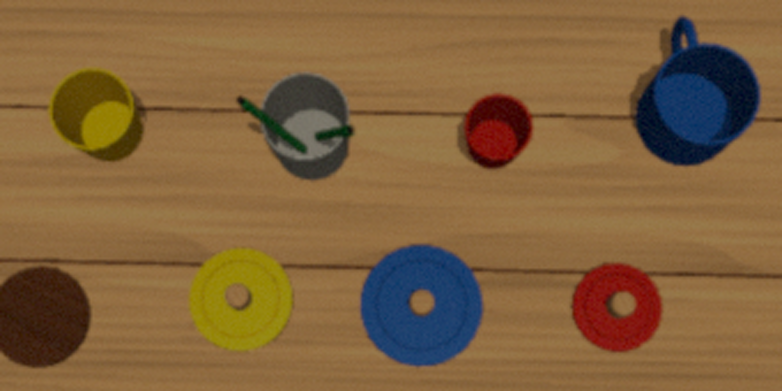

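```bash
python3 - <<'E'
from m import *
p=cv2.imread('pics/top0.png');d=np.load('top0.npy');W=cloud('top',d); W[d==0]=np.nan
for nm,(u,v,r) in dict(cb=(303,212,.055),cy=(224,210,.047),cr=(388,213,.04),orange=(219,284,.055),coast=(137,217,.046)).items():
    w=W[v-35:v+35,u-35:u+35].reshape(-1,3); w=w[~np.isnan(w[:,0])]
    kt=w[(w[:,2]>.03)&(w[:,2]<.04)]
    pc=p[v-35:v+35,u-35:u+35].astype(float)
    c=p[v+14,u].astype(float); m=(np.abs(p.astype(float)-c).sum(-1)<70).astype(np.uint8)
    cs,_=cv2.findContours(m,cv2.RETR_EXTERNAL,cv2.CHAIN_APPROX_NONE); ct=max(cs,key=lambda q:cv2.contourArea(q) if cv2.pointPolygonTest(q,(u,v+14),False)>=0 else 0)
    q=np.array([world('top',a,b,z=.009)[:2] for a,b in ct[:,0]])
    print(nm,'knob',kt.mean(0).round(4),len(kt),'disc',circ(q),circ(q,r)[0])
E
```

```text
cb knob [0.4416 0.0233 0.0349] 89 disc (array([0.44113767, 0.02395038]), np.float64(0.05300884603227926)) [0.44119059 0.02395176]
cy knob [0.4436 0.1849 0.0349] 91 disc (array([0.44344845, 0.18605768]), np.float64(0.04577265197791589)) [0.44344545 0.18607015]
cr knob [ 0.4434 -0.1502  0.0349] 89 disc (array([ 0.44305642, -0.1495961 ]), np.float64(0.03850636275104139)) [ 0.44307201 -0.14961589]
orange knob [0.2942 0.1897 0.0351] 95 disc (array([0.29359843, 0.19053687]), np.float64(0.054376045307268306)) [0.29359011 0.19053989]
coast knob [nan nan nan] 0 disc (array([0.42352902, 0.36633327]), np.float64(0.043923102988217444)) [0.42355691 0.36639025]<stdin>:10: RuntimeWarning: Mean of empty slice.
  ret = um.true_divide(
```

```bash
python3 -m inch '[[0,0,0,0,0,-0.0474,-1],[0,0,0,0,0,-0.0474,-1],[0,0,0,0,0,-0.0474,-1],[0,0,0,0,0,-0.0474,-1],[0,0,0,0,0,-0.0474,-1],[0,0,0,0,0,-0.0474,-1],[0,0,0,0,0,-0.0474,-1],[0,0,0,0,0,-0.0474,-1]]'
python3 -m inch '[[0,0,0,0,0,-0.0155,-1],[0.5,-1,0,0,0,0,-1],[0.5,-1,0,0,0,0,-1],[0.5,-1,0,0,0,0,-1],[0.5,-1,0,0,0,0,-1],[0.5,-1,0,0,0,0,-1],[0.5,-1,0,0,0,0,-1],[0.5,-1,0,0,0,0,-1]]'
python3 -m inch '[[0.6,-1,0,0,0,0,-1],[0.6,-1,0,0,0,0,-1],[0.6,-1,0,0,0,0,-1],[0.6,-1,0,0,0,0,-1],[0.6,-1,0,0,0,0,-1],[0.6,-1,0,0,0,0,-1],[0,0,0,0,0,0,-1],[0,0,0,0,0,0,-1]]'
```

```text
clock: 0.9
eef_pos: [0.1623, -0.4725, 0.2307]
tool_rot: [1.0, -0.021, -0.0, -0.001]
ft_force: [-0.3, 0.4, -0.3]
grip_width: 0.0854
clock: 1.7
eef_pos: [0.25, -0.2966, 0.231]
tool_rot: [1.0, -0.0, -0.0, -0.0]
ft_force: [1.5, 0.6, -0.2]
grip_width: 0.0855
clock: 2.5
eef_pos: [0.3397, -0.1475, 0.231]
tool_rot: [1.0, 0.001, -0.0, 0.0]
ft_force: [-0.5, 0.6, 0.1]
grip_width: 0.0855
```

```bash
python3 -m inch '[[0.58,-0.978,0,0,0,0,-1],[0.58,-0.978,0,0,0,0,-1],[0.58,-0.978,0,0,0,0,-1],[0.58,-0.978,0,0,0,0,-1],[0.58,-0.978,0,0,0,0,-1],[0.58,-0.978,0,0,0,0,-1],[0.58,-0.978,0,0,0,0,-1],[0,0,0,0,0,0,-1]]'
python3 -m inch '[[0,0,1,0,0,0,-1],[0,0,1,0,0,0,-1],[0,0,1,0,0,0,-1],[0,0,1,0,0,0,-1],[0,0,0,0,0,0,-1],[0,0,0,0,0,0,-1],[0,0,0,0,0,0,-1],[0,0,0,0,0,0,-1]]'
python3 - <<'E'
from m import *
o=bot.get_obs();c=bot.get_calibration('wrist');p,d=bot.camera('wrist');cv2.imwrite('pics/w1.png',p)
print(o['eef_pos'],o['tool_rot'])
W=cloud('wrist',d,c);W[d==0]=np.nan;w=W.reshape(-1,3);w=w[~np.isnan(w[:,0])]
k=w[(abs(w[:,2]-.035)<.004)&(np.hypot(w[:,0]-.441,w[:,1]-.024)<.03)];print(len(k),k.mean(0),k.min(0),k.max(0))
E
```

```text
clock: 3.3
eef_pos: [0.4427, 0.0242, 0.2309]
tool_rot: [1.0, 0.001, 0.0, -0.0]
ft_force: [0.4, 0.4, -0.2]
grip_width: 0.0856
clock: 4.1
eef_pos: [0.4425, 0.023, 0.1328]
tool_rot: [1.0, -0.0, 0.001, -0.0]
ft_force: [-0.9, -0.4, 0.2]
grip_width: 0.0858
[0.44249386 0.02296323 0.13275642] [ 9.99998961e-01 -2.59704531e-04  1.41730043e-03 -2.94049075e-05]
481 [0.44187354 0.02472119 0.03452948] [0.43119798 0.01328672 0.03138397] [0.45251312 0.03439215 0.03675612]
```

View pics/w1.png

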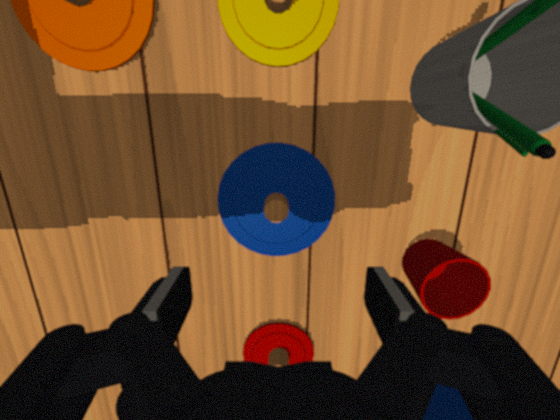

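The wrist view shows the blue knob at (276,207), between the open fingers, at (0.442,0.0245). I'll descend and grip.

```bash
python3 -m inch '[[0,-0.06,1,0,0,0,-1],[0,0,1,0,0,0,-1],[0,0,1,0,0,0,-1],[0,0,0.8,0,0,0,-1],[0,0,0.4,0,0,0,-1],[0,0,0.3,0,0,0,-1],[0,0,0.2,0,0,0,-1],[0,0,0,0,0,0,-1]]'
python3 -m inch '[[0,0,0,0,0,0,1],[0,0,0,0,0,0,1],[0,0,0,0,0,0,1],[0,0,0,0,0,0,1],[0,0,0,0,0,0,1],[0,0,0,0,0,0,1],[0,0,0,0,0,0,1],[0,0,0,0,0,0,1]]'
```

```text
clock: 4.95
eef_pos: [0.4417, 0.0248, 0.0139]
tool_rot: [1.0, 0.0, 0.0, -0.0]
ft_force: [-0.5, 0.0, 1.1]
grip_width: 0.0852
clock: 5.75
eef_pos: [0.4418, 0.0248, 0.0143]
tool_rot: [1.0, -0.0, 0.0, -0.0]
ft_force: [-0.7, -0.5, 5.4]
grip_width: 0.02
```

```bash
python3 -m inch '[[0,0,-0.2,0,0,0,1],[0,0,-0.6,0,0,0,1],[0,0,-1,0,0,0,1],[0,0,-1,0,0,0,1],[0,0,-1,0,0,0,1],[0,0,-1,0,0,0,1],[0,0,-0.6,0,0,0,1],[0,0,0,0,0,0,1]]'
python3 - <<'E'
from m import *
o=bot.get_obs();c=bot.get_calibration('wrist');p,d=bot.camera('wrist');cv2.imwrite('pics/w2.png',p)
print(o['eef_pos'],o['tool_rot'],o['grip_width'])
p,d=bot.camera('scene');cv2.imwrite('pics/s2.png',p);W=cloud('scene',d);W[d==0]=np.nan;w=W.reshape(-1,3);w=w[~np.isnan(w[:,0])]
for nm,x,y,h,r in [('B',.619,-.214,.074,.0435),('Y',.599,.312,.07,.0355),('R',.593,-.04,.056,.0285)]:
    k=w[(abs(w[:,2]-h)<.003)&(abs(np.hypot(w[:,0]-x,w[:,1]-y)-r)<.008)];print(nm,len(k),circ(k[:,:2]),circ(k[:,:2],r)[0],k[:,2].mean())
E
```

```text
clock: 6.55
eef_pos: [0.443, 0.0248, 0.1509]
tool_rot: [1.0, -0.0, 0.002, -0.0]
ft_force: [-0.5, 0.3, -0.9]
grip_width: 0.0202
[0.4429631  0.02483726 0.15088357] [ 9.99997379e-01 -1.53780295e-05  2.28617458e-03 -1.21011032e-04] 0.020195526612650564
B 332 (array([ 0.61948412, -0.21649528]), np.float64(0.043278264350266334)) [ 0.61947278 -0.21648292] 0.07364982038059403
Y 155 (array([0.597899  , 0.30965514]), np.float64(0.03507046063105465)) [0.59787521 0.30969929] 0.06932475215197864
R 166 (array([ 0.59242297, -0.04216178]), np.float64(0.02821956655736353)) [ 0.59243199 -0.04214289] 0.05555079056756831
```

View pics/w2.png

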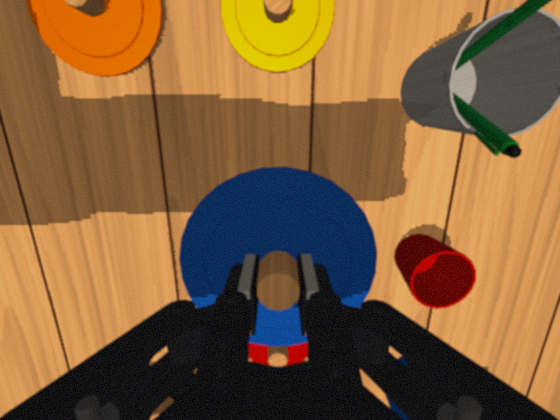

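View pics/s2.png

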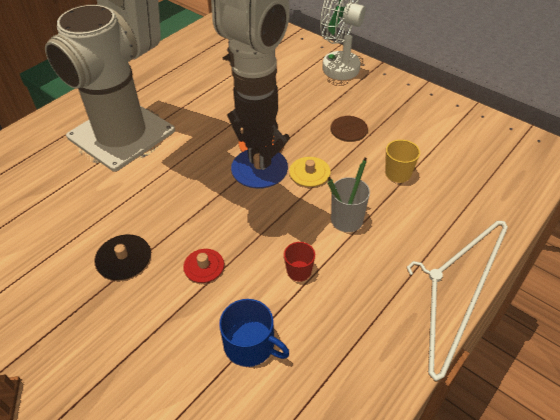

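The cover is held level, with its knob at (279,280) in the wrist view. On to the blue mug.

```bash
python3 -m inch '[[0.64,0.873,0,0,0,0,1],[0.64,0.873,0,0,0,0,1],[0.64,0.873,0,0,0,0,1],[0.64,0.873,0,0,0,0,1],[0.64,0.873,0,0,0,0,1],[0.64,0.873,0,0,0,0,1],[0.64,0.873,0,0,0,0,1],[0.64,0.873,0,0,0,0,1]]'
python3 -m inch '[[0.64,0.873,0,0,0,0,1],[0.64,0.873,0,0,0,0,1],[0.64,0.873,0,0,0,0,1],[0,0,0.4,0,0,0,1],[0,0,0.4,0,0,0,1],[0,0,0.2,0,0,0,1],[0,0,0,0,0,0,1],[0,0,0,0,0,0,1]]'
python3 - <<'E'
from m import *
o=bot.get_obs()
print(o['eef_pos'],o['tool_rot'],o['ft_force'])
c=bot.get_calibration('wrist');p,d=bot.camera('wrist');cv2.imwrite('pics/w3.png',p)
p,d=bot.camera('scene');cv2.imwrite('pics/s3.png',p[200:420,140:420].repeat(2,0).repeat(2,1))
E
```

```text
clock: 7.45
eef_pos: [0.5688, -0.1505, 0.1464]
tool_rot: [1.0, -0.0, -0.002, -0.001]
ft_force: [0.1, -0.4, -0.5]
grip_width: 0.0197
clock: 8.25
eef_pos: [0.617, -0.2145, 0.1237]
tool_rot: [1.0, 0.0, -0.0, -0.0]
ft_force: [-0.1, 0.4, -0.9]
grip_width: 0.02
[ 0.61697439 -0.21445005  0.12366632] [ 9.99999803e-01  4.76660172e-04 -3.70993258e-04 -1.73220506e-04] [-0.10027855  0.39377109 -0.87830901]
```

View pics/w3.png

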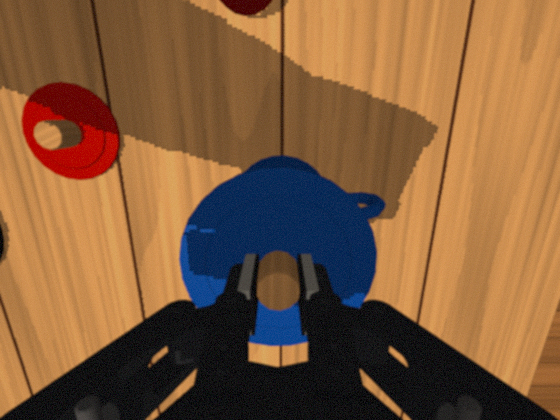

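View pics/s3.png

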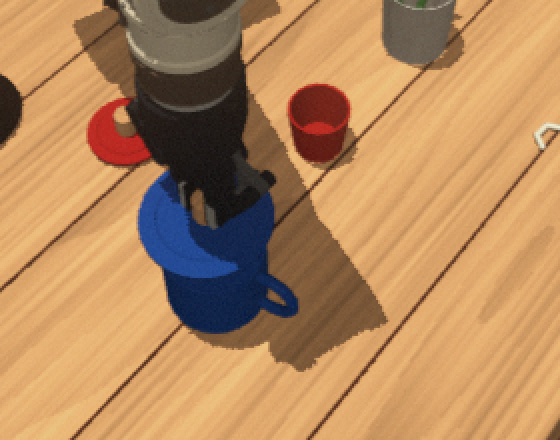

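```bash
python3 -m inch '[[0.09,0.03,0.2,0,0,0,1],[0,0,0.3,0,0,0,1],[0,0,0.3,0,0,0,1],[0,0,0.2,0,0,0,1],[0,0,0.2,0,0,0,1],[0,0,0.1,0,0,0,1],[0,0,0,0,0,0,1],[0,0,0,0,0,0,1]]'
```

```text
clock: 9.15
eef_pos: [0.6198, -0.2161, 0.0914]
tool_rot: [1.0, -0.0, 0.0, 0.0]
ft_force: [0.1, 0.7, -0.0]
grip_width: 0.0196
```

Next, the last 7 mm.

```bash
python3 -m inch '[[0,0,0.1,0,0,0,1],[0,0,0.08,0,0,0,1],[0,0,0.06,0,0,0,1],[0,0,0.04,0,0,0,1],[0,0,0,0,0,0,1],[0,0,0,0,0,0,1],[0,0,0,0,0,0,1],[0,0,0,0,0,0,1]]'
python3 - <<'E'
from h import *
p,d=bot.camera('scene');cv2.imwrite('pics/s4.png',p[220:400,160:380].repeat(3,0).repeat(3,1))
E
```

```text
clock: 9.95
eef_pos: [0.6196, -0.2161, 0.0844]
tool_rot: [1.0, 0.0, 0.0, 0.0]
ft_force: [-0.8, -0.1, 0.0]
grip_width: 0.0198
```

View pics/s4.png

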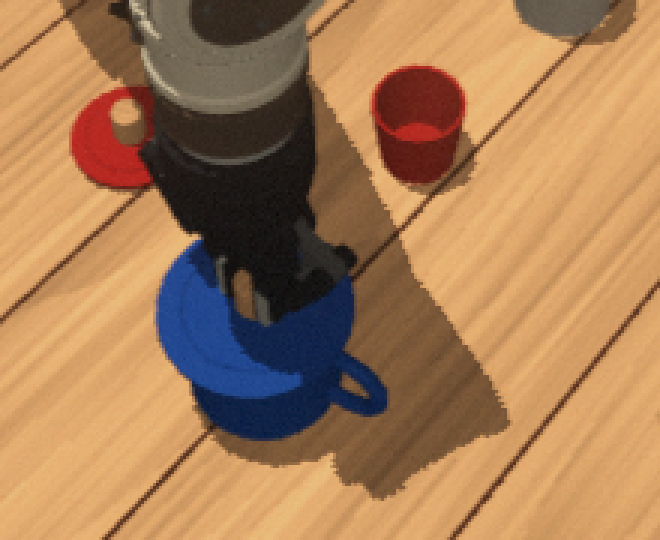

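```bash
python3 -m inch '[[0,0,0.03,0,0,0,1],[0,0,0.02,0,0,0,1],[0,0,0,0,0,0,1],[0,0,0,0,0,0,1],[0,0,0,0,0,0,1],[0,0,0,0,0,0,1],[0,0,0,0,0,0,1],[0,0,0,0,0,0,1]]'
```

```text
clock: 10.8
eef_pos: [0.6197, -0.2161, 0.0844]
tool_rot: [1.0, -0.0, 0.0, 0.0]
ft_force: [-2.6, 1.7, 6.1]
grip_width: 0.0194
```

Contact at 6 N, so the cover is seated. Release and rise.

```bash
python3 -m inch '[[0,0,0,0,0,0,0.4],[0,0,0,0,0,0,0.3],[0,0,0,0,0,0,0.2],[0,0,0,0,0,0,0],[0,0,0,0,0,0,-0.3],[0,0,0,0,0,0,-0.6],[0,0,0,0,0,0,-1],[0,0,0,0,0,0,-1]]'
python3 -m inch '[[0,0,-0.2,0,0,0,-1],[0,0,-0.4,0,0,0,-1],[0,0,-0.8,0,0,0,-1],[0,0,-1,0,0,0,-1],[0,0,-1,0,0,0,-1],[0,0,-1,0,0,0,-1],[0,0,0,0,0,0,-1],[0,0,0,0,0,0,-1]]'
python3 - <<'E'
from m import *
c=bot.get_calibration('wrist');p,d=bot.camera('wrist');cv2.imwrite('pics/w5.png',p)
W=cloud('wrist',d,c);w=W[d>0]
k=w[(abs(w[:,2]-.105)<.004)&(np.hypot(w[:,0]-.62,w[:,1]+.215)<.03)];print(len(k),k.mean(0),k.min(0),k.max(0))
k=w[(abs(w[:,2]-.079)<.006)&(np.hypot(w[:,0]-.62,w[:,1]+.215)<.07)]; print(np.linalg.lstsq(np.c_[k[:,:2],np.ones(len(k))],k[:,2],rcond=None)[0],len(k))
E
```

```text
clock: 11.6
eef_pos: [0.6197, -0.2161, 0.0831]
tool_rot: [1.0, 0.0, 0.0, 0.0]
ft_force: [0.0, -0.0, 0.1]
grip_width: 0.0855
clock: 12.4
eef_pos: [0.6202, -0.2163, 0.1945]
tool_rot: [1.0, 0.0, 0.001, 0.0]
ft_force: [-0.5, -0.3, -0.6]
grip_width: 0.0857
506 [ 0.62043665 -0.21609556  0.10459708] [ 0.61000563 -0.22693739  0.10118111] [ 0.63073618 -0.20620305  0.10674743]
[ 0.00061173 -0.00074564  0.07922448] 10374
```

View pics/w5.png

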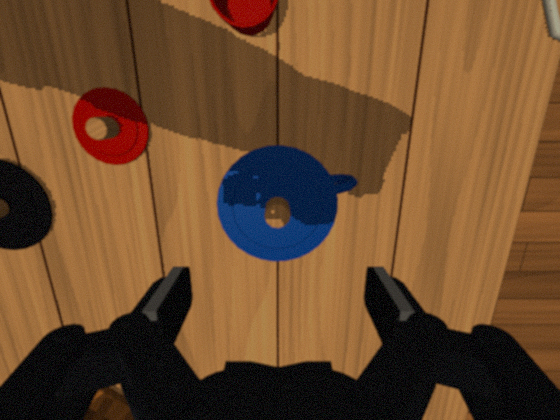

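Blue is seated level (slope below 0.1 %) with its knob at (0.6204,-0.2161), about 1 mm from the cup centre. Yellow next.

```bash
python3 -m inch '[[-0.415,-0.946,0,0,0,0,-1],[-0.415,-0.946,0,0,0,0,-1],[-0.415,-0.946,0,0,0,0,-1],[-0.415,-0.946,0,0,0,0,-1],[-0.415,-0.946,0,0,0,0,-1],[-0.415,-0.946,0,0,0,0,-1],[-0.415,-0.946,0,0,0,0,-1],[-0.415,-0.946,0,0,0,0,-1]]'
python3 -m inch '[[-0.415,-0.946,0,0,0,0,-1],[-0.415,-0.946,0,0,0,0,-1],[-0.415,-0.946,0,0,0,0,-1],[-0.415,-0.946,0,0,0,0,-1],[-0.415,-0.946,0,0,0,0,-1],[-0.415,-0.946,0,0,0,0,-1],[-0.415,-0.946,0,0,0,0,-1],[-0.415,-0.946,0,0,0,0,-1]]'
python3 -m inch '[[-0.415,-0.946,0,0,0,0,-1],[0,0,0.8,0,0,0,-1],[0,0,0.8,0,0,0,-1],[0,0,0.6,0,0,0,-1],[0,0,0.3,0,0,0,-1],[0,0,0,0,0,0,-1],[0,0,0,0,0,0,-1],[0,0,0,0,0,0,-1]]'
python3 - <<'E'
from m import *
o=bot.get_obs();print(o['eef_pos'],o['tool_rot'])
c=bot.get_calibration('wrist');p,d=bot.camera('wrist');cv2.imwrite('pics/w6.png',p)
W=cloud('wrist',d,c);w=W[d>0]
k=w[(abs(w[:,2]-.035)<.004)&(np.hypot(w[:,0]-.4435,w[:,1]-.1855)<.03)];print(len(k),k.mean(0),k.min(0),k.max(0))
E
```

```text
clock: 13.25
eef_pos: [0.5351, -0.0259, 0.1915]
tool_rot: [1.0, -0.0, -0.002, -0.0]
ft_force: [-0.0, 0.1, 0.5]
grip_width: 0.086
clock: 14.05
eef_pos: [0.4521, 0.1629, 0.1917]
tool_rot: [1.0, -0.0, -0.001, 0.0]
ft_force: [0.6, -1.7, -0.3]
grip_width: 0.0851
clock: 14.85
eef_pos: [0.4439, 0.1861, 0.1313]
tool_rot: [1.0, -0.0, 0.001, -0.0]
ft_force: [0.5, -0.2, 0.4]
grip_width: 0.0854
[0.44389057 0.18611429 0.13126424] [ 9.99999757e-01 -1.11237511e-04  6.34516625e-04 -2.66340264e-04]
475 [0.44370027 0.18688263 0.03463847] [0.43322549 0.17612373 0.03140508] [0.4536719  0.1964985  0.03727282]
```

View pics/w6.png

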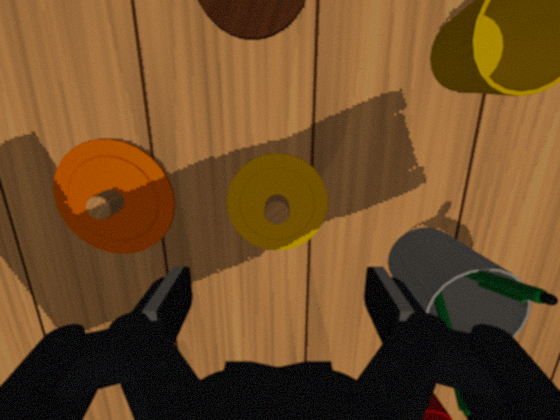

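The yellow knob at (277,207) is between the fingers, and the pen cup is clear on the right. Descend, grip and lift.

```bash
python3 -m inch '[[0,-0.02,1,0,0,0,-1],[0,0,1,0,0,0,-1],[0,0,1,0,0,0,-1],[0,0,0.8,0,0,0,-1],[0,0,0.4,0,0,0,-1],[0,0,0.3,0,0,0,-1],[0,0,0.15,0,0,0,-1],[0,0,0,0,0,0,-1]]'
python3 -m inch '[[0,0,0,0,0,0,1],[0,0,0,0,0,0,1],[0,0,0,0,0,0,1],[0,0,0,0,0,0,1],[0,0,0,0,0,0,1],[0,0,0,0,0,0,1],[0,0,0,0,0,0,1],[0,0,0,0,0,0,1]]'
python3 -m inch '[[0,0,-0.2,0,0,0,1],[0,0,-0.6,0,0,0,1],[0,0,-1,0,0,0,1],[0,0,-1,0,0,0,1],[0,0,-1,0,0,0,1],[0,0,-1,0,0,0,1],[0,0,-0.4,0,0,0,1],[0,0,0,0,0,0,1]]'
```

```text
clock: 15.7
eef_pos: [0.4436, 0.1866, 0.0146]
tool_rot: [1.0, 0.0, 0.0, -0.0]
ft_force: [0.9, -0.6, 1.5]
grip_width: 0.0853
clock: 16.5
eef_pos: [0.4437, 0.1867, 0.0148]
tool_rot: [1.0, -0.0, 0.0, -0.0]
ft_force: [-0.2, -1.3, 5.2]
grip_width: 0.0198
clock: 17.3
eef_pos: [0.4442, 0.1869, 0.1455]
tool_rot: [1.0, 0.0, 0.001, -0.001]
ft_force: [-0.4, -1.1, -1.1]
grip_width: 0.0198
```

```bash
python3 -m inch '[[0.5,-0.5,0,0,0,0,1],[0.9,-0.8,0,0,0,0,1],[0.9,-0.8,0,0,0,0,1],[0.9,-0.8,0,0,0,0,1],[0.9,-0.8,0,0,0,0,1],[0.9,-0.8,0,0,0,0,1],[0.9,-0.46,0,0,0,0,1],[0.29,0,0,0,0,0,1]]'
python3 -m inch '[[0,0,0.3,0,0,0,1],[0,0,0.3,0,0,0,1],[0,0,0.3,0,0,0,1],[0,0,0,0,0,0,1],[0,0,0,0,0,0,1],[0,0,0,0,0,0,1],[0,0,0,0,0,0,1],[0,0,0,0,0,0,1]]'
python3 - <<'E'
from m import *
o=bot.get_obs()
print(o['eef_pos'],o['tool_rot'],o['ft_force'])
c=bot.get_calibration('wrist');p,d=bot.camera('wrist');cv2.imwrite('pics/w7.png',p)
W=cloud('wrist',d,c);w=W[d>0]
k=w[(abs(w[:,2]-.07)<.004)&(abs(np.hypot(w[:,0]-.598,w[:,1]-.311)-.035)<.01)];print(len(k),len(k)>5 and circ(k[:,:2],.0355))
p,d=bot.camera('scene');cv2.imwrite('pics/s7.png',p[60:240,280:500].repeat(3,0).repeat(3,1))
E
```

```text
clock: 18.1
eef_pos: [0.5986, 0.3115, 0.1409]
tool_rot: [1.0, 0.001, -0.001, 0.001]
ft_force: [0.0, -0.5, -1.1]
grip_width: 0.0198
clock: 18.9
eef_pos: [0.5983, 0.3106, 0.1224]
tool_rot: [1.0, 0.0, 0.0, -0.0]
ft_force: [-0.2, 0.7, 0.5]
grip_width: 0.0198
[0.59825686 0.31063991 0.12240734] [ 9.99999863e-01  1.33479347e-05  4.58221396e-04 -2.51574463e-04] [-0.19447791  0.66986453  0.53924752]
176 (array([0.59907324, 0.31332423]), 0.0355)
```

View pics/w7.png

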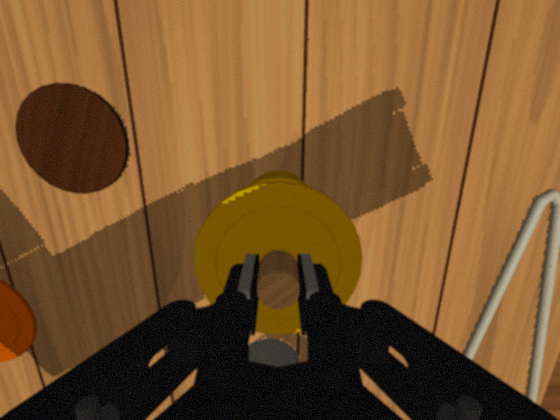

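View pics/s7.png

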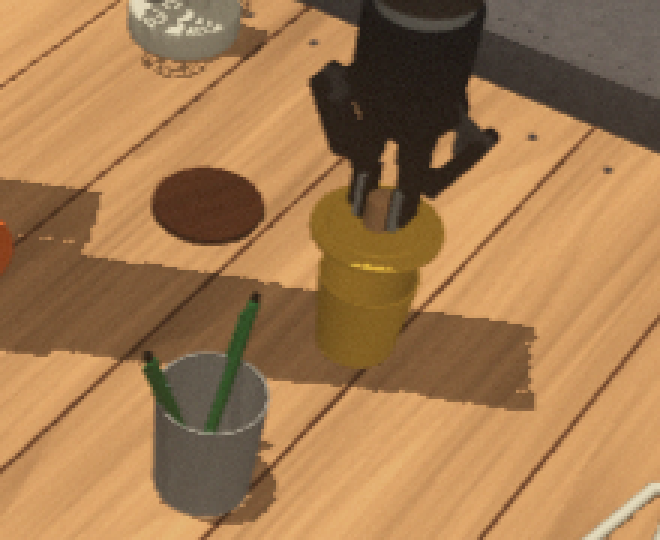

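```bash
python3 -m inch '[[0.02,-0.03,0.3,0,0,0,1],[0,0,0.3,0,0,0,1],[0,0,0.3,0,0,0,1],[0,0,0.2,0,0,0,1],[0,0,0.2,0,0,0,1],[0,0,0.1,0,0,0,1],[0,0,0,0,0,0,1],[0,0,0,0,0,0,1]]'
python3 -m inch '[[0,0,0.08,0,0,0,1],[0,0,0.08,0,0,0,1],[0,0,0.06,0,0,0,1],[0,0,0.03,0,0,0,1],[0,0,0,0,0,0,1],[0,0,0,0,0,0,1],[0,0,0,0,0,0,1],[0,0,0,0,0,0,1]]'
python3 - <<'E'
from m import *
p,d=bot.camera('scene');cv2.imwrite('pics/s8.png',p[60:240,280:500].repeat(3,0).repeat(3,1))
E
```

```text
clock: 19.8
eef_pos: [0.5987, 0.3113, 0.087]
tool_rot: [1.0, -0.0, 0.0, -0.0]
ft_force: [0.2, -1.2, -1.0]
grip_width: 0.0197
clock: 20.6
eef_pos: [0.5986, 0.3113, 0.0811]
tool_rot: [1.0, -0.0, 0.0, -0.0]
ft_force: [-1.5, -0.0, 5.7]
grip_width: 0.0197
```

View pics/s8.png

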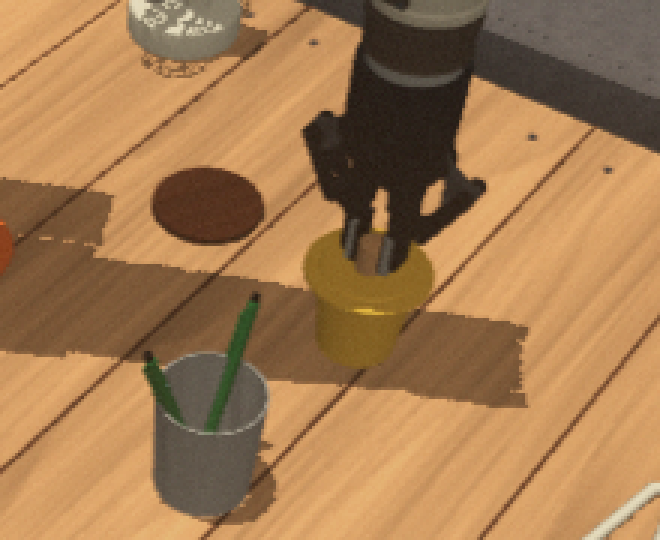

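The yellow cover is seated at the expected height with 5.7 N of contact. Release.

```bash
python3 -m inch '[[0,0,0,0,0,0,0.4],[0,0,0,0,0,0,0.3],[0,0,0,0,0,0,0.2],[0,0,0,0,0,0,0],[0,0,0,0,0,0,-0.3],[0,0,0,0,0,0,-0.6],[0,0,0,0,0,0,-1],[0,0,0,0,0,0,-1]]'
python3 -m inch '[[0,0,-0.2,0,0,0,-1],[0,0,-0.4,0,0,0,-1],[0,0,-0.8,0,0,0,-1],[0,0,-1,0,0,0,-1],[0,0,-1,0,0,0,-1],[0,0,-1,0,0,0,-1],[0,0,0,0,0,0,-1],[0,0,0,0,0,0,-1]]'
python3 - <<'E'
from m import *
print(bot.get_obs()['eef_pos'])
c=bot.get_calibration('wrist');p,d=bot.camera('wrist');cv2.imwrite('pics/w9.png',p)
W=cloud('wrist',d,c);w=W[d>0]
k=w[(abs(w[:,2]-.101)<.004)&(np.hypot(w[:,0]-.598,w[:,1]-.311)<.03)];print(len(k),k.mean(0),k.min(0),k.max(0))
k=w[(abs(w[:,2]-.075)<.006)&(np.hypot(w[:,0]-.598,w[:,1]-.311)<.06)]; print(np.linalg.lstsq(np.c_[k[:,:2],np.ones(len(k))],k[:,2],rcond=None)[0],len(k))
E
```

```text
clock: 21.45
eef_pos: [0.5986, 0.3112, 0.0806]
tool_rot: [1.0, 0.0, 0.0, 0.0]
ft_force: [-0.4, -0.3, -0.2]
grip_width: 0.0853
clock: 22.25
eef_pos: [0.5991, 0.3115, 0.192]
tool_rot: [1.0, -0.0, 0.001, -0.001]
ft_force: [0.3, 0.3, -1.2]
grip_width: 0.0855
[0.59909001 0.31152072 0.19203465]
504 [0.59933788 0.31167815 0.10087559] [0.58877089 0.30105414 0.09715819] [0.60961877 0.32134666 0.10285243]
[ 0.00046663 -0.00049084  0.07590968] 7320
```

View pics/w9.png

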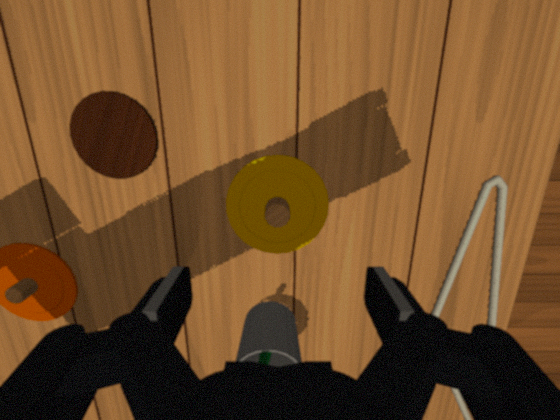

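Yellow is level and centred, with its knob at (0.5993,0.3117). Red next.

```bash
python3 -m inch '[[-0.327,0.971,0,0,0,0,-1],[-0.327,0.971,0,0,0,0,-1],[-0.327,0.971,0,0,0,0,-1],[-0.327,0.971,0,0,0,0,-1],[-0.327,0.971,0,0,0,0,-1],[-0.327,0.971,0,0,0,0,-1],[-0.327,0.971,0,0,0,0,-1],[-0.327,0.971,0,0,0,0,-1]]'
python3 -m inch '[[-0.327,0.971,0,0,0,0,-1],[-0.327,0.971,0,0,0,0,-1],[-0.327,0.971,0,0,0,0,-1],[-0.327,0.971,0,0,0,0,-1],[-0.327,0.971,0,0,0,0,-1],[-0.327,0.971,0,0,0,0,-1],[-0.327,0.971,0,0,0,0,-1],[-0.327,0.971,0,0,0,0,-1]]'
python3 -m inch '[[-0.327,0.971,0,0,0,0,-1],[-0.327,0.971,0,0,0,0,-1],[-0.327,0.971,0,0,0,0,-1],[0,0,0.8,0,0,0,-1],[0,0,0.8,0,0,0,-1],[0,0,0.8,0,0,0,-1],[0,0,0,0,0,0,-1],[0,0,0,0,0,0,-1]]'
python3 - <<'E'
from m import *
o=bot.get_obs();print(o['eef_pos'],o['tool_rot'])
c=bot.get_calibration('wrist');p,d=bot.camera('wrist');cv2.imwrite('pics/w10.png',p)
W=cloud('wrist',d,c);w=W[d>0]
k=w[(abs(w[:,2]-.035)<.004)&(np.hypot(w[:,0]-.4434,w[:,1]+.1495)<.03)];print(len(k),k.mean(0),k.min(0),k.max(0))
k=w[(abs(w[:,2]-.056)<.003)&(abs(np.hypot(w[:,0]-.593,w[:,1]+.04)-.0285)<.01)];print(len(k),len(k)>5 and circ(k[:,:2],.0285))
E
```

```text
clock: 23.1
eef_pos: [0.5316, 0.1158, 0.1889]
tool_rot: [1.0, 0.0, -0.002, 0.0]
ft_force: [-0.2, -1.0, 0.7]
grip_width: 0.0848
clock: 23.9
eef_pos: [0.4662, -0.0779, 0.1892]
tool_rot: [1.0, 0.0, -0.001, -0.0]
ft_force: [0.4, -0.2, -1.2]
grip_width: 0.0858
clock: 24.7
eef_pos: [0.4423, -0.1497, 0.1298]
tool_rot: [1.0, 0.0, -0.001, -0.0]
ft_force: [-0.6, -0.4, -0.5]
grip_width: 0.0855
[ 0.44228504 -0.14965925  0.12982704] [ 9.99999060e-01  2.87641028e-05 -1.29977636e-03 -4.36318947e-04]
486 [ 0.44386005 -0.14961786  0.03457895] [ 0.43305887 -0.16079054  0.03111263] [ 0.45421177 -0.13978262  0.03737294]
1872 (array([ 0.59228589, -0.03965444]), 0.0285)
```

View pics/w10.png

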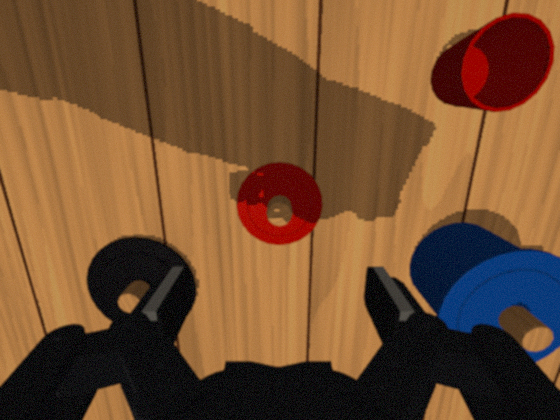

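The red knob is at (279,210), between the fingers. The black cover and the blue cup are clear.

```bash
python3 -m inch '[[0.05,0,1,0,0,0,-1],[0,0,1,0,0,0,-1],[0,0,1,0,0,0,-1],[0,0,0.8,0,0,0,-1],[0,0,0.4,0,0,0,-1],[0,0,0.3,0,0,0,-1],[0,0,0.08,0,0,0,-1],[0,0,0,0,0,0,-1]]'
python3 -m inch '[[0,0,0,0,0,0,1],[0,0,0,0,0,0,1],[0,0,0,0,0,0,1],[0,0,0,0,0,0,1],[0,0,0,0,0,0,1],[0,0,0,0,0,0,1],[0,0,0,0,0,0,1],[0,0,0,0,0,0,1]]'
python3 -m inch '[[0,0,-0.2,0,0,0,1],[0,0,-0.6,0,0,0,1],[0,0,-1,0,0,0,1],[0,0,-1,0,0,0,1],[0,0,-1,0,0,0,1],[0,0,-1,0,0,0,1],[0,0,-0.4,0,0,0,1],[0,0,0,0,0,0,1]]'
```

```text
clock: 25.55
eef_pos: [0.4451, -0.1502, 0.0166]
tool_rot: [1.0, 0.0, 0.001, 0.0]
ft_force: [0.6, -0.1, 0.6]
grip_width: 0.0856
clock: 26.35
eef_pos: [0.4448, -0.1501, 0.0165]
tool_rot: [1.0, -0.0, 0.0, 0.0]
ft_force: [-1.1, 0.3, 5.1]
grip_width: 0.02
clock: 27.15
eef_pos: [0.4454, -0.1503, 0.1472]
tool_rot: [1.0, 0.0, 0.001, 0.0]
ft_force: [0.2, 0.4, -0.1]
grip_width: 0.0195
```

```bash
python3 -m inch '[[0.5,-0.4,0,0,0,0,1],[0.9,-0.7,0,0,0,0,1],[0.9,-0.7,0,0,0,0,1],[0.9,-0.7,0,0,0,0,1],[0.9,-0.7,0,0,0,0,1],[0.9,-0.7,0,0,0,0,1],[0.6,-0.48,0,0,0,0,1],[0.3,0,0,0,0,0,1]]'
python3 -m inch '[[0,0,0.4,0,0,0,1],[0,0,0.4,0,0,0,1],[0,0,0.4,0,0,0,1],[0,0,0.2,0,0,0,1],[0,0,0,0,0,0,1],[0,0,0,0,0,0,1],[0,0,0,0,0,0,1],[0,0,0,0,0,0,1]]'
python3 - <<'E'
from m import *
o=bot.get_obs()
print(o['eef_pos'],o['tool_rot'],o['ft_force'])
p,d=bot.camera('wrist');cv2.imwrite('pics/w11.png',p)
p,d=bot.camera('scene');cv2.imwrite('pics/s11.png',p[140:320,200:420].repeat(3,0).repeat(3,1))
E
```

```text
clock: 27.95
eef_pos: [0.5925, -0.038, 0.1435]
tool_rot: [1.0, 0.002, -0.002, -0.0]
ft_force: [0.0, 0.1, -0.5]
grip_width: 0.0195
clock: 28.75
eef_pos: [0.5924, -0.0406, 0.1118]
tool_rot: [1.0, -0.0, 0.001, 0.0]
ft_force: [0.6, 0.5, -0.2]
grip_width: 0.0203
[ 0.59237645 -0.04058422  0.11175034] [ 9.99999768e-01 -6.08021864e-05  6.77273965e-04  4.39647477e-05] [ 0.62012724  0.46063163 -0.24262885]
```

View pics/w11.png

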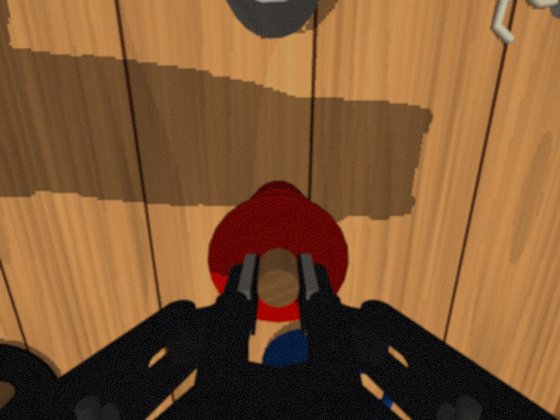

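View pics/s11.png

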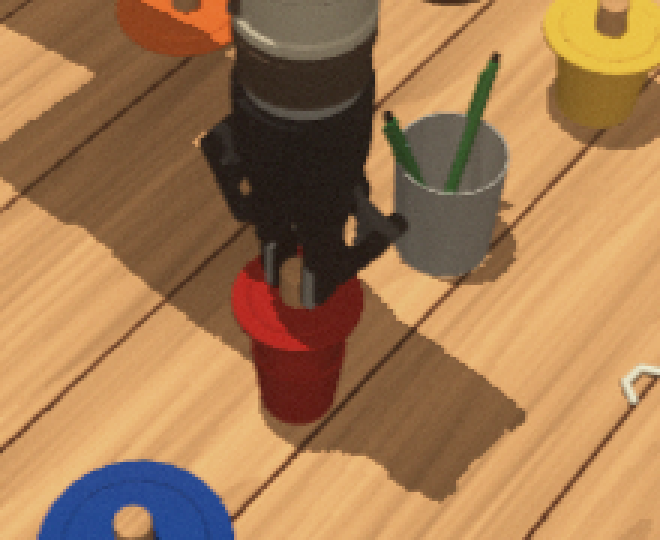

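```bash
python3 -m inch '[[0.01,0,0.3,0,0,0,1],[0,0,0.3,0,0,0,1],[0,0,0.3,0,0,0,1],[0,0,0.2,0,0,0,1],[0,0,0.2,0,0,0,1],[0,0,0.15,0,0,0,1],[0,0,0,0,0,0,1],[0,0,0,0,0,0,1]]'
python3 -m inch '[[0,0,0.08,0,0,0,1],[0,0,0.08,0,0,0,1],[0,0,0.07,0,0,0,1],[0,0,0.03,0,0,0,1],[0,0,0,0,0,0,1],[0,0,0,0,0,0,1],[0,0,0,0,0,0,1],[0,0,0,0,0,0,1]]'
python3 - <<'E'
from m import *
p,d=bot.camera('scene');cv2.imwrite('pics/s12.png',p[140:320,200:420].repeat(3,0).repeat(3,1))
E
```

```text
clock: 29.65
eef_pos: [0.5923, -0.0405, 0.0748]
tool_rot: [1.0, 0.0, 0.0, 0.0]
ft_force: [0.2, -0.1, -0.9]
grip_width: 0.0199
clock: 30.45
eef_pos: [0.5923, -0.0405, 0.0688]
tool_rot: [1.0, 0.0, 0.0, 0.0]
ft_force: [-1.5, -0.7, 6.0]
grip_width: 0.0195
```

View pics/s12.png

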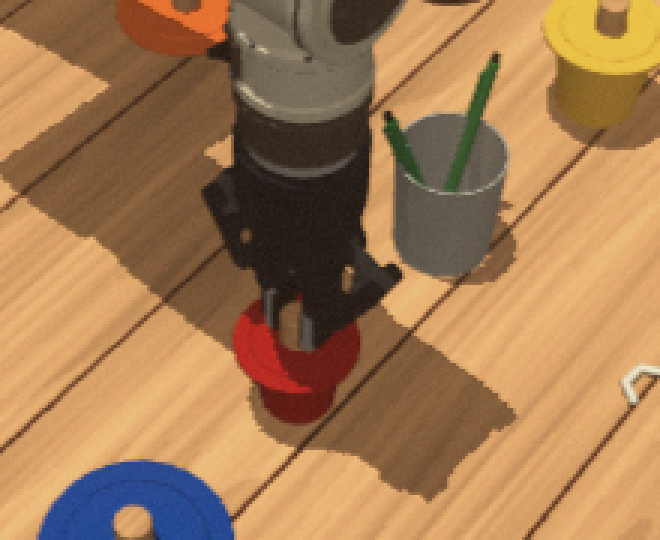

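The red cover is seated with 6 N of contact. Release, rise, and back off towards -x and -y for the final checks.

```bash
python3 -m inch '[[0,0,0,0,0,0,0.4],[0,0,0,0,0,0,0.3],[0,0,0,0,0,0,0.2],[0,0,0,0,0,0,0],[0,0,0,0,0,0,-0.3],[0,0,0,0,0,0,-0.6],[0,0,0,0,0,0,-1],[0,0,0,0,0,0,-1]]'
python3 -m inch '[[0,0,-0.2,0,0,0,-1],[0,0,-0.4,0,0,0,-1],[0,0,-0.8,0,0,0,-1],[0,0,-1,0,0,0,-1],[0,0,-1,0,0,0,-1],[0,0,-1,0,0,0,-1],[0,0,-1,0,0,0,-1],[0,0,0,0,0,0,-1]]'
python3 -m inch '[[-1,0.5,0,0,0,0,-1],[-1,0.5,0,0,0,0,-1],[-1,0.5,0,0,0,0,-1],[-1,0.5,0,0,0,0,-1],[-1,0.5,0,0,0,0,-1],[-1,0.5,0,0,0,0,-1],[-1,0.5,0,0,0,0,-1],[-1,0.5,0,0,0,0,-1]]'
python3 -m inch '[[-0.5,1,0,0,0,0,-1],[-0.5,1,0,0,0,0,-1],[0,1,0,0,0,0,-1],[0,1,0,0,0,0,-1],[0,0,0,0,0,0,-1],[0,0,0,0,0,0,-1],[0,0,0,0,0,0,-1],[0,0,0,0,0,0,-1]]'
python3 - <<'E'
from m import *
Ws=[]
for n in ['top','scene']:
    p,d=bot.camera(n);cv2.imwrite(f'pics/{n}13.png',p);W=cloud(n,d);Ws.append(W[d>0])
    w=Ws[-1]
    for nm,x,y,h,r in [('B',.6195,-.215,.07,.055),('Y',.598,.311,.066,.047),('R',.5925,-.0405,.052,.04)]:
        k=w[(abs(w[:,2]-h-.033)<.006)&(np.hypot(w[:,0]-x,w[:,1]-y)<.02)]
        q=w[(abs(w[:,2]-h-.0085)<.004)&(np.hypot(w[:,0]-x,w[:,1]-y)<r-.006)]
        print(n,nm,'knob',k.mean(0).round(4),'plane',np.linalg.lstsq(np.c_[q[:,0]-x,q[:,1]-y,np.ones(len(q))],q[:,2],rcond=None)[0].round(4))
    k=w[(abs(w[:,2]-.09)<.003)&(abs(np.hypot(w[:,0]-.589,w[:,1]-.1256)-.0365)<.008)];print('pen',circ(k[:,:2],.0365)[0])
E
```

```text
clock: 31.3
eef_pos: [0.5923, -0.0405, 0.0683]
tool_rot: [1.0, 0.0, 0.0, 0.0]
ft_force: [0.6, 0.5, -0.5]
grip_width: 0.0854
clock: 32.1
eef_pos: [0.5948, -0.0407, 0.2088]
tool_rot: [1.0, -0.0, 0.005, 0.0]
ft_force: [0.2, 0.6, 0.7]
grip_width: 0.0851
clock: 32.9
eef_pos: [0.3909, -0.1407, 0.2032]
tool_rot: [1.0, 0.0, -0.0, 0.0]
ft_force: [0.9, -0.7, -0.6]
grip_width: 0.0853
clock: 33.7
eef_pos: [0.3672, -0.2396, 0.2032]
tool_rot: [1.0, 0.001, -0.0, -0.0]
ft_force: [1.2, 0.3, 0.8]
grip_width: 0.0852
top B knob [ 0.6191 -0.2167  0.1039] plane [-0.0008 -0.0049  0.0796]
top Y knob [0.5982 0.3087 0.1004] plane [ 0.0007 -0.0002  0.0761]
top R knob [ 0.5918 -0.0413  0.0866] plane [-0.0013 -0.006   0.0621]
pen [0.58946528 0.1257568 ]
scene B knob [ 0.6211 -0.2206  0.1038] plane [ 0.0009 -0.0049  0.08  ]
scene Y knob [0.599  0.305  0.0996] plane [-0.0041 -0.0009  0.076 ]
scene R knob [ 0.5935 -0.0452  0.0862] plane [-0.0038 -0.0046  0.0621]
pen [0.58872681 0.12371947]
```

View pics/top13.png

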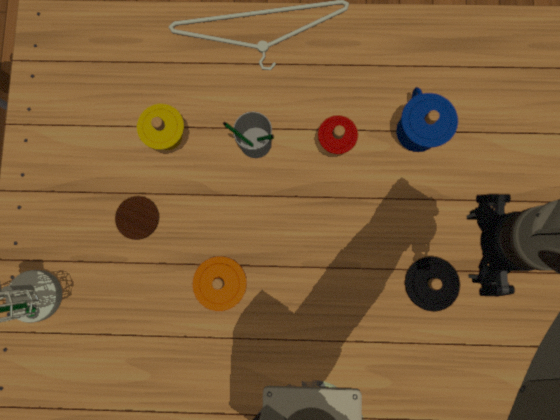

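View pics/scene13.png

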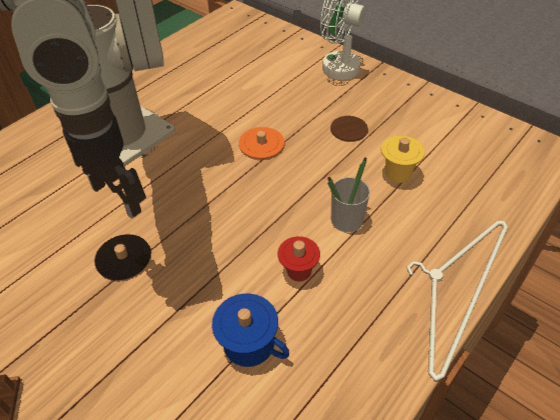

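```bash
python3 - <<'E'
from m import *
p=cv2.imread('pics/top13.png')
ps=bot.camera('scene')
for n in ['top','scene']:
  im,d=bot.camera(n); W=cloud(n,d); W[d==0]=np.nan
  for nm,x,y,h,r,R in [('B',.6195,-.2153,.07,.055,.045),('Y',.598,.311,.066,.047,.037),('R',.5925,-.0405,.052,.04,.03)]:
    m=((abs(W[...,2]-h-.0085)<.003)&(np.hypot(W[...,0]-x,W[...,1]-y)<r+.015)).astype(np.uint8)
    cs,_=cv2.findContours(m,cv2.RETR_EXTERNAL,cv2.CHAIN_APPROX_NONE);ct=max(cs,key=cv2.contourArea)[:,0]
    q=W[ct[:,1],ct[:,0],:2]
    kt=W[(abs(W[...,2]-h-.035)<.0012)&(np.hypot(W[...,0]-x,W[...,1]-y)<.025)]
    print(n,nm,circ(q),circ(q,r)[0],'knobtop',kt.mean(0).round(4))
E
```

```text
top B (array([ 0.61990148, -0.21720264]), np.float64(0.05376540199824888)) [ 0.6199603  -0.21723477] knobtop [ 0.6197 -0.217   0.1049]
top Y (array([0.5993168, 0.3099009]), np.float64(0.045788606370624825)) [0.59930858 0.30991611] knobtop [0.5994 0.31   0.1011]
top R (array([ 0.59299813, -0.04121205]), np.float64(0.0387408578590683)) [ 0.5931587 -0.0411406] knobtop [ 0.5924 -0.0409  0.0871]
scene B (array([ 0.62007989, -0.21949972]), np.float64(0.05388658335349272)) [ 0.6199714 -0.2194097] knobtop [ 0.6201 -0.2185  0.105 ]
scene Y (array([0.59819881, 0.30722441]), np.float64(0.045821119186040926)) [0.59810243 0.30744403] knobtop [0.598  0.3073 0.1008]
scene R (array([ 0.5925885 , -0.04400666]), np.float64(0.038816606970868736)) [ 0.59256763 -0.04387759] knobtop [ 0.5927 -0.0445  0.087 ]
```

Measured with the same camera, each cover sits within about 3 mm of its cup centre (blue 3, yellow 2, red 2), against a 10 mm overlap all round. All three mouths are shut and level, and the pen cup and coaster have not moved. I'm handing in.

```bash
python3 -c "
from workcell import bot
print(bot.get_obs()['clock']);bot.job_done()"
```

```text
33.95
the job is handed in; nothing more can be done
```

All three covers are on the cups of their own colour, and I handed the job in at about 34 s of the 93 s allowed. I gripped each cover by its knob, lowered it until it touched the rim at about 6 N, then released it.

**Seating:** all three covers are at the height they should have when seated, and level to within 0.6 %. The gripper was clear of everything at hand-in.

**Centring:** comparing each cover with its cup in the same camera, the covers sit slightly towards -y: about 3 mm for blue and 2 mm each for yellow and red. The covers overlap the cups by 10 mm all round, so every mouth is shut and I left them as they were.

**Camera disagreement:** the top and scene cameras differ by about 2 mm in absolute y, which is within the stated calibration. They agree to within about 0.5 mm on the offsets between cover and cup.

**Other objects:** the pen cup measured unmoved to within 1 mm. The coaster and the orange and black look-alikes are in the same places in the before and after pictures.

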